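Fit the blank insert plate flush in the router table

TASK

The round red insert plate has been left lying on top of the router table. Slide it over into the round recess in the table top and press it down onto its three stiff levelling pins until it sits level and flush with the top all round, then let go. Leave the wood offcut, the jar and the wrench where they are.

Things in the scene. Friction and masses are not known exactly. Their poses are not given: they have to be found in the camera images.
- plate: Round red blank insert plate, rigid metal, diameter 110 mm, thickness 10 mm, about 0.26 kg (it varies), loose, with a 24 mm black dot painted on the middle of its top. It starts flat on the router table's top, to the left or right of the recess, not overlapping its middle; it is too wide to grasp across. Origin: centre of its underside; z points up out of its face; its yaw does not matter.
- plate_top (a point): Centre of the red plate's upper face, 10 mm above its origin, same axes.
- router_table: Bench-top router table, fixed to the bench, turned by up to 0.3 rad. Dark steel top 300 mm along its x and 400 mm along its y, 160 mm above the bench, with a round recess in its middle. Origin: on the bench under the recess centre, z up.
- recess (a point): Centre of the round recess, at the level of the table top; axes as the router table's. Recess 116 mm in diameter, 10 mm deep, flat black floor: the plate lying on that floor is flush with the top. Three brass levelling pins stand in it, 42 mm from its centre; a yellow dash on the top just outside the recess marks each. Pressing the plate's rim between two pins tips up its far side.
- pin0 (a joint): Levelling pin, 12 mm thick, 42 mm from the recess centre along the recess's +x. Value: how far it is pushed down, in m: at 0 it stands 6 mm proud of the recess floor, at 0.006 it is level with it (0.007 at most). It starts at 0 to 0.0025, differently from the others, so the plate first stands proud and crooked. Pressing the plate above it pushes it down stiffly, at about 9 N; it stays where pushed.
- pin1 (a joint): Second levelling pin, like pin0, at 120 degrees counter-clockwise (from above) from the recess's +x.
- pin2 (a joint): Third levelling pin, like pin0, at 120 degrees clockwise (from above) from the recess's +x.
- offcut_c (a point): Centre of a small pale wood offcut, 48 x 30 x 18 mm, loose on the router table's top, on the other side of the recess from the plate. To be left alone.
- jar_c (a point): Centre (half-way up) of a closed amber glass jar, 66 mm in diameter, 95 mm high, on the bench on the robot's right. To be left alone.
- wrench_grip (a point): Grip point of a steel wrench lying flat on the bench on the robot's left. To be left alone.
Not all that is in view belongs to the job. Of the things like the plate, leave any that is green, orange or yellow; of the rest the larger one is meant.

How it is judged (in metres and radians):
At the end, for the whole second after the job is handed in: The red plate lies in the recess (centre within 5 mm of the recess centre), its upper face flush with the table top (at most 1.5 mm proud and 3 mm low at the centre) and level (within 0.025 rad), at rest; the offcut, jar and wrench are each within 30 mm of where they started (horizontal distance between plate_top and recess below 0.005 m and z of plate_top in the frame of recess between -0.003 and 0.0015 m and angle between plate_top's own z axis and vertical below 0.025 rad and linear speed of plate below 0.01 m/s and distance of each of offcut_c, jar_c, wrench_grip from where it was at the start of the episode below 0.03 m); the robot touches nothing.
It fails at once if the offcut, jar or wrench is knocked more than 30 mm from its place (distance of any of offcut_c, jar_c, wrench_grip from where it was at the start of the episode above 0.03 m).
It also fails if it takes over 67 s, if anything falls off the work surface, if the arm or the gripper's body presses on something with over 40 N, if the wrist force passes 120 N, or if a joint passes its speed limit or range.

ROBOT

A 6-joint arm with a two-finger parallel gripper is mounted at the origin on the work surface. World frame = base frame: x ahead of the robot, y to its left, z up, the work surface at z = 0. Lengths are in m, angles in degrees, forces in N, time in s.
With the tool pointing down it reaches from about 0.35 to 0.875 m from the base axis. Payload 4.2 kg.
Tool frame: the origin (TCP) lies on the front face of the gripper's body, between the roots of the fingers; the fingertips stand 70 mm ahead of it and the grasp point (between the pads) lies 51 mm ahead of it; z points along the fingers, y is the line along which they close (so a half turn about z gives the same grasp; the last joint's range is limited). The gripper opens to 87 mm and grips with 3 to 60 N. Pads are 19 mm wide; open, the fingers measure 117 mm over their backs; the gripper's body (75 mm by 190 mm) begins 51 mm behind the grasp point.
Start: joints at [-52.047, 22.042, 0.453, 0, -68.411, -14.817], TCP at [0.246, -0.575, 0.292] pointing down, gripper open.
Joint ranges: [-179.83, 179.83], [-69.29, 118.12], [-61.27, 80.66], [-181.25, 117.63], [-171.15, -9.14], [-177.46, 177.46]. Speed limits (degrees/s): [159.86, 159.86, 180, 180, 180, 180].

INTERFACE

Orientations are given as a 3x3 rotation matrix whose columns are the frame's x, y, z axes.
In Python, from station import r gives the robot as it stands.
- The arm moves only by the shell command python3 -m pendant 'ROWS' [OPENING]. ROWS is JSON, a list of rows, each a list of 2 entries, a list of its own where there are three numbers: the shift along the tool's x, y, z in mm, then the turn, a rotation vector about the tool's x, y, z in rad. A call has 1 to 10 rows; each row is the pose to reach, as a shift and turn from the pose commanded when the call began, along the tool's axes at that moment; what a row does not reach only later rows make up. A row lasts 1/10 s, in which the tool goes at most 50 mm and 8.59 degrees, less where a joint would pass 70% of its speed; a pose out of reach is approached as far as the arm can. A call with a gripper value outside its range is refused whole. OPENING is the opening, from 0 (shut) to 1 (fully open), set as the call begins (- or left out, the last holds). The fingers move at their own pace and stop on an object; the grip force is fixed at half the most. Time passes only in rows, so rows that repeat a pose let the fingers close. It gives the time, the measured TCP pose, the force, the opening and the grip force at its end, in the units of the state.
- r.sense(): the state, without advancing time (a new reading comes with each control period).
- r.capture(name): name is "scene" or "top"; returns a dict with "frame" (384x512x3 uint8, red, green, blue), "vertical_fov" (degrees; the focal length in pixels is half the picture's height over the tangent of half this angle, whatever the lens; pixels are square), "cx", "cy" (the principal point, pixels), "rvec" (rotation vector, rad) and "tvec" (3), from world to camera coordinates, as OpenCV has them. Camera axes: x right, y down, z forward; pixel columns grow to the right and rows downward; lengths in m; the calibration is good to about 2 mm. A picture is of the moment at which its call begins. There is no depth.
- r.finish_job(): hands the job in; it is judged then, once.
The state is a dict: "time_s": time; "joints": joint angles; "joint_velocities": joint speeds; "effort": joint torques, N m; "tcp_pos": TCP position; "ee_rot": TCP orientation; "wrist_force": force on the tool from outside, world axes, zero at the start; "moment": the same for the moment, N m; "gripper_width": opening from 0.0 (shut) to 1.0 (fully open); "gripper_force": force on a finger pad.
Only numpy, scipy, OpenCV 4.12 (cv2) and the standard library are available. Lean on these libraries where they do the work, as an engineer would, in place of code of your own. Each camera call takes 0.05 s, during which the arm holds its last target. There are 200 camera calls.

## Working session

There is one attempt and no reset: what is moved stays moved. The work goes in short steps, Python scripts to look and compute and a shell command to move; the robot and the scene stay as the last step left them, time stands still between calls to the robot, and variables do not carry over. Pictures are saved under pics/ and viewed, at most 13 in all, crops included, and the job is handed in when it is done.

```bash
mkdir -p pics; cat > h.py <<'E'
import numpy as np, cv2
from station import r
def cap(n,f):
    c=r.capture(n); cv2.imwrite('pics/'+f,c['frame'][:,:,::-1]); np.save('pics/'+f+'.npy',c,allow_pickle=True); return c
def cam(c):
    H=c['frame'].shape[0]; f=H/2/np.tan(np.radians(c['vertical_fov'])/2)
    return f,cv2.Rodrigues(np.array(c['rvec'],float))[0],np.array(c['tvec'],float).ravel()
def ray(c,u,v,z):
    f,R,t=cam(c); d=R.T@np.array([(u-c['cx'])/f,(v-c['cy'])/f,1]); o=-R.T@t
    return o+d*(z-o[2])/d[2]
def proj(c,p):
    f,R,t=cam(c); q=R@np.array(p)+t; return q[:2]/q[2]*f+[c['cx'],c['cy']]
E
python3 - <<'E'
from h import *
for n in('scene','top'):
    c=cap(n,n+'0.png'); f,R,t=cam(c); print(n,f,-R.T@t,R.round(2).tolist(),[k for k in c])
s=r.sense(); print(s['time_s'],s['tcp_pos'],np.round(s['ee_rot'],3).tolist(),s['wrist_force'])
E
```

```text
scene 451.64085690009193 [ 1.40108311 -0.36712051  1.03963285] [[0.4, 0.92, 0.02], [0.66, -0.27, -0.7], [-0.64, 0.29, -0.71]] ['frame', 'vertical_fov', 'cx', 'cy', 'rvec', 'tvec']
top 398.76073462289924 [ 5.03232287e-01 -8.05566170e-05  1.23423956e+00] [[0.03, -1.0, -0.0], [-1.0, -0.03, -0.06], [0.06, 0.0, -1.0]] ['frame', 'vertical_fov', 'cx', 'cy', 'rvec', 'tvec']
0.1 [ 0.24542013 -0.57435455  0.29128664] [[-0.92, -0.393, -0.001], [-0.393, 0.92, 0.002], [0.0, 0.002, -1.0]] [ 0.48894491  0.03471463 -1.37997257]
```

View pics/top0.png

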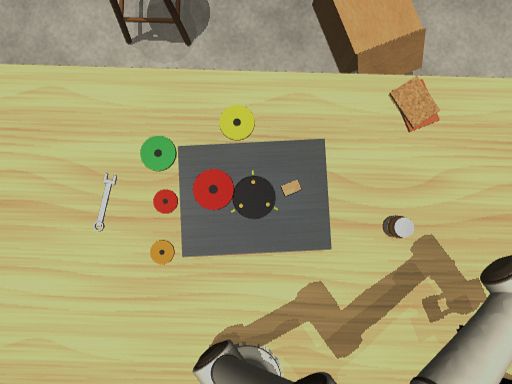

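View pics/scene0.png

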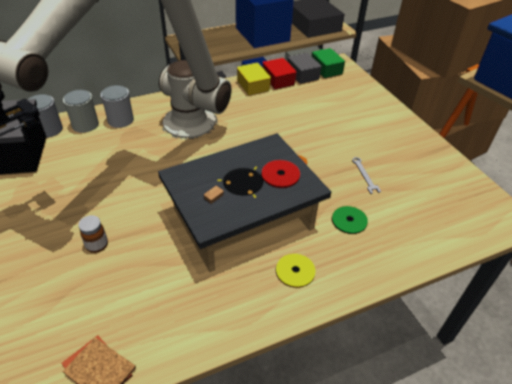

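The top view shows the red plate at about (213,189), the recess at (253,197), the offcut at (291,187), the jar at (400,227) and the wrench at (105,203). There is also a small red decoy at (165,201).

```bash
cat >> h.py <<'E'
def ell(c,m,z,near):
    cs,_=cv2.findContours(m.astype(np.uint8),cv2.RETR_EXTERNAL,cv2.CHAIN_APPROX_NONE)
    cs=[k for k in cs if cv2.contourArea(k)>150]
    k=min(cs,key=lambda k:np.hypot(*(k.reshape(-1,2).mean(0)-near)))
    P=np.array([ray(c,u,v,z)[:2] for u,v in k.reshape(-1,2)],np.float32)
    return P
def red(c):
    F=c['frame'].astype(int); return (F[:,:,0]>100)&(F[:,:,1]<70)&(F[:,:,2]<70)
def circ(P):
    A=np.c_[2*P,np.ones(len(P))]; s=np.linalg.lstsq(A,(P**2).sum(1),rcond=None)[0]
    return s[:2],np.sqrt(s[2]+s[0]**2+s[1]**2)
def plate(c,z=.17,near=None):
    return circ(ell(c,red(c),z,near))
E
python3 - <<'E'
from h import *
for n,np_,nr in(('top',(213,189),(253,197)),('scene',(281,173),(243,181))):
    c=np.load(f'pics/{n}0.png.npy',allow_pickle=True).item(); F=c['frame'].astype(int)
    print(n,'plate',plate(c,.17,np_))
    print(F[nr[1],nr[0]],F[nr[1]+(40 if n=='top' else 30),nr[0]])
    dark=F.max(2)<40
    P=ell(c,dark,.16,nr); print('recess',circ(P),cv2.minEnclosingCircle(P))
    y=(F[:,:,0]>130)&(F[:,:,1]>100)&(F[:,:,2]<110)
    nl,l,st,ce=cv2.connectedComponentsWithStats(y.astype(np.uint8))
    for i in range(1,nl):
        if st[i,4]<60 and np.hypot(*(ce[i]-nr))<40: print(ce[i].round(1),st[i,4],ray(c,*ce[i],.16).round(4))
c=np.load('pics/top0.png.npy',allow_pickle=True).item()
print([ray(c,u,v,.16).round(3) for u,v in((179,146),(324,139),(331,249),(182,257))],ray(c,291,187,.178))
F=c['frame'][:,:,::-1][130:265,170:340]; cv2.imwrite('pics/crop.png',cv2.resize(F,None,fx=4.4,fy=4.4,interpolation=2))
E
```

```text
top plate (array([0.56070422, 0.10722023]), np.float64(0.053656732328992755))
[46 43 43] [89 91 90]
recess (array([ 0.06183393, -0.16524959]), np.float64(0.029666075008004094)) ((0.06653828173875809, -0.1611461043357849), 0.045417480170726776)
[252.4 172.2] 9 [0.6095 0.0027 0.16  ]
[252.6 181.6] 13 [0.5841 0.0015 0.16  ]
[267.3 204.1] 12 [ 0.5246 -0.0398  0.16  ]
[240.5 205.5] 12 [0.5187 0.0323 0.16  ]
[275.4 208.1] 9 [ 0.5144 -0.0619  0.16  ]
[232.8 210.4] 10 [0.505  0.0526 0.16  ]
scene plate (array([0.55984801, 0.10729683]), np.float64(0.05502802694063701))
[17 17 19] [63 67 68]
recess (array([ 0.54143341, -0.00322602]), np.float64(0.053506905791642204)) ((0.5427029728889465, -0.0024191970005631447), 0.05728490650653839)
[255.  167.5] 2 [0.5038 0.0522 0.16  ]
[250.5 174. ] 2 [0.5246 0.0288 0.16  ]
[218.5 180. ] 2 [ 0.5131 -0.0652  0.16  ]
[228. 182.] 3 [ 0.531  -0.0433  0.16  ]
[249.5 191.5] 4 [ 0.5893 -0.0023  0.16  ]
[254.3 195.7] 3 [0.6093 0.0035 0.16  ]
[array([0.675, 0.204, 0.16 ]), array([ 0.706, -0.189,  0.16 ]), array([ 0.409, -0.213,  0.16 ]), array([0.377, 0.184, 0.16 ])] [ 0.57127995 -0.10076083  0.178     ]
```

View pics/crop.png

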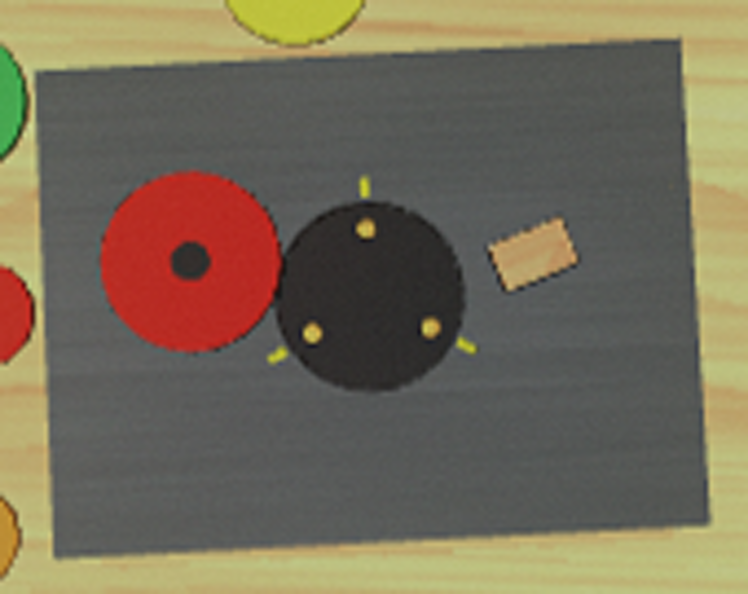

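The plate is at (0.560, 0.107) and the recess at (0.5425, -0.003). Pushed at the rim, the plate's front edge would dip into the recess and catch a pin. I'll press on it from above instead and drag it in from the pin1 side, holding its tail down so the front stays up until it clears pin0 and pin2.

```bash
cat >> h.py <<'E'
def go(x,y,z,yang=None):
    s=r.sense(); R=np.array(s['ee_rot']); p=np.array(s['tcp_pos'])
    a=np.degrees(np.arctan2(R[1,1],R[0,1]))
    print('t',round(s['time_s'],2),'tcp',p.round(4),'yang',round(a,1),'tilt',R[:,2].round(3),'F',np.round(s['wrist_force'],1),'J',np.round(s['joints'],0))
    print('shift mm',(R.T@(np.array([x,y,z])-p)*1000).round(1), 'turnz', None if yang is None else round(-np.radians((yang-a+180)%360-180),3))
E
python3 -m pendant '[[[-557,504,-10],[0,0,-1.76]],[[-557,504,-10],[0,0,-1.76]],[[-557,504,-10],[0,0,-1.76]],[[-557,504,-10],[0,0,-1.76]],[[-557,504,-10],[0,0,-1.76]],[[-557,504,-10],[0,0,-1.76]],[[-557,504,-10],[0,0,-1.76]],[[-557,504,-10],[0,0,-1.76]],[[-557,504,-10],[0,0,-1.76]],[[-557,504,-10],[0,0,-1.76]]]' 0
python3 -c "
from h import *
go(.560,.107,.27,-146)"
```

```text
time_s: 1.1
tcp_pos: [0.4548, -0.1185, 0.2989]
ee_rot: [[0.333, -0.943, -0.0], [-0.943, -0.333, 0.0], [-0.0, 0.0, -1.0]]
wrist_force: [0.5, -0.3, -0.3]
gripper_width: 0.169
gripper_force: 0.0
t 1.1 tcp [ 0.4548 -0.1185  0.2989] yang -160.6 tilt [-0.  0. -1.] F [ 0.5 -0.3 -0.3] J [  5.   6. -20.  -0. -64.  14.]
shift mm [-177.6 -174.2   28.9] turnz -0.254
```

```bash

python3 -m pendant '[[[-178,-174,29],[0,0,-0.25]],[[-178,-174,29],[0,0,-0.25]],[[-178,-174,29],[0,0,-0.25]],[[-178,-174,29],[0,0,-0.25]],[[-178,-174,29],[0,0,-0.25]],[[-178,-174,29],[0,0,-0.25]],[[-178,-174,29],[0,0,-0.25]],[[-178,-174,29],[0,0,-0.25]]]' 0
python3 -c "
from h import *
go(.560,.107,.243,-146)
c=cap('scene','s1.png');cv2.imwrite('pics/s1c.png',cv2.resize(c['frame'][90:260,140:350,::-1],None,fx=3.5,fy=3.5))"
```

```text
time_s: 1.9
tcp_pos: [0.5604, 0.1039, 0.2697]
ee_rot: [[0.55, -0.835, -0.001], [-0.835, -0.55, -0.0], [-0.0, 0.001, -1.0]]
wrist_force: [0.8, -1.2, -0.7]
gripper_width: 0.006
gripper_force: 0.0
t 1.9 tcp [0.5604 0.1039 0.2697] yang -146.6 tilt [-0.001 -0.    -1.   ] F [ 0.8 -1.2 -0.7] J [ 27.  18.  -9.  -0. -63.   7.]
shift mm [-2.8 -1.4 26.7] turnz -0.011
```

View pics/s1c.png

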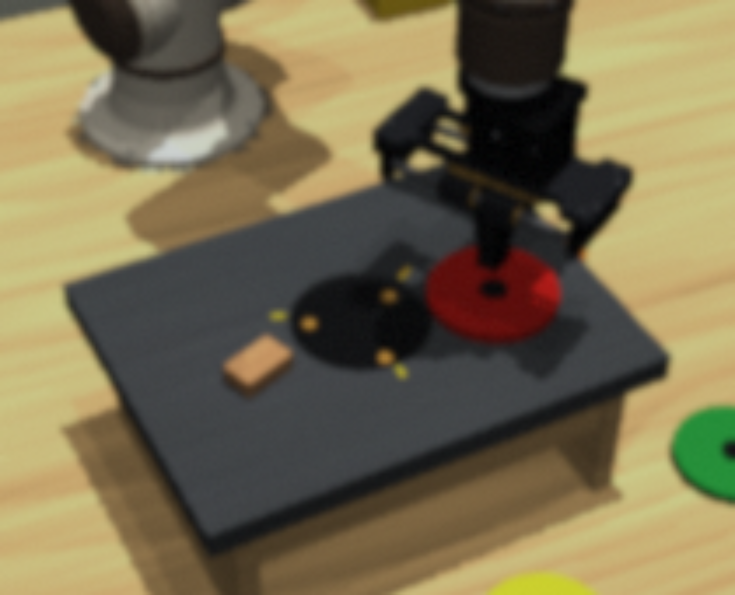

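The closed fingers are just above the plate's dot at crop (493,288). I'll lower them gently until they touch.

```bash

python3 -m pendant '[[[-2,-1,15],[0,0,0]],[[-2,-1,24],[0,0,0]],[[-2,-1,27],[0,0,0]],[[-2,-1,28],[0,0,0]],[[-2,-1,29],[0,0,0]],[[-2,-1,29.5],[0,0,0]],[[-2,-1,30],[0,0,0]],[[-2,-1,30],[0,0,0]]]'
python3 -c "
from h import *
go(.486,.080,.240,-146)"
```

```text
time_s: 2.75
tcp_pos: [0.5608, 0.1068, 0.2402]
ee_rot: [[0.551, -0.835, 0.001], [-0.835, -0.551, 0.0], [0.0, -0.001, -1.0]]
wrist_force: [-0.4, -0.2, -0.4]
gripper_width: 0.007
gripper_force: 0.2
t 2.75 tcp [0.5608 0.1068 0.2402] yang -146.6 tilt [ 0.001  0.    -1.   ] F [-0.4 -0.2 -0.4] J [ 27.  19. -12.   0. -59.   6.]
shift mm [-18.8  77.2   0.1] turnz -0.01
```

```bash

python3 -m pendant '[[[0,0,0.5],[0,0,0]],[[0,0,1],[0,0,0]],[[0,0,1],[0,0,0]]]'
python3 -m pendant '[[[0,0,0.5],[0,0,0]],[[0,0,1],[0,0,0]],[[0,0,1],[0,0,0]]]'
```

```text
time_s: 3.05
tcp_pos: [0.5608, 0.1068, 0.2402]
ee_rot: [[0.551, -0.835, 0.001], [-0.835, -0.551, 0.0], [0.001, -0.001, -1.0]]
wrist_force: [-1.0, 0.3, 5.1]
gripper_width: 0.006
gripper_force: 2.8
time_s: 3.35
tcp_pos: [0.5608, 0.1068, 0.2401]
ee_rot: [[0.551, -0.834, 0.002], [-0.834, -0.551, -0.0], [0.001, -0.001, -1.0]]
wrist_force: [-3.9, 0.4, 9.7]
gripper_width: 0.01
gripper_force: 4.8
```

```bash

python3 -m pendant '[[[-1,4,0.6],[0,0,0]],[[-3,12,0.6],[0,0,0]],[[-5,21,0.6],[0,0,0]],[[-8,31,0.6],[0,0,0]],[[-10,41,0.6],[0,0,0]],[[-12,51,0.6],[0,0,0]],[[-15,61,0.6],[0,0,0]],[[-17,70,0.6],[0,0,0]],[[-19,77,0.6],[0,0,0]],[[-19,77,0.6],[0,0,0]]]'
python3 -c "
from h import *
c=cap('scene','s2.png');print(plate(c,.17,proj(c,(.487,.08,.17))))
c=cap('top','t2.png');print(plate(c,.17,proj(c,(.487,.08,.17))))
go(.486,.080,.240,-146)"
```

```text
time_s: 4.35
tcp_pos: [0.4845, 0.0797, 0.2367]
ee_rot: [[0.55, -0.835, -0.002], [-0.835, -0.55, -0.001], [-0.001, 0.002, -1.0]]
wrist_force: [-0.9, -0.6, 0.2]
gripper_width: 0.003
gripper_force: 0.0
(array([0.56476911, 0.10911944]), np.float64(0.047854920026772704))
(array([0.5671178 , 0.10473647]), np.float64(0.04427541637563601))
t 4.45 tcp [0.4857 0.0801 0.2369] yang -146.6 tilt [-0.001 -0.    -1.   ] F [-0.2 -0.5 -0.9] J [ 28.  12. -22.  -0. -56.   5.]
shift mm [ 0.2 -0.3 -3.1] turnz -0.01
```

The fingers slipped across the plate and it barely moved, so friction dragging won't work. I'll push it by the rim instead. First, two open fingers will bring it round to the pin1 side.

```bash

python3 -m pendant '[[[0,0,-28],[0,0,0]],[[0,-10,-33],[0,0,-0.15]],[[32,-136,-33],[0,0,-1.337]],[[32,-136,-33],[0,0,-1.337]],[[32,-136,-33],[0,0,-1.337]],[[32,-136,-33],[0,0,-1.337]],[[32,-136,-33],[0,0,-1.337]],[[32,-136,-33],[0,0,-1.337]],[[32,-136,-33],[0,0,-1.337]],[[32,-136,-33],[0,0,-1.337]]]' 1
python3 -c "
from h import *
c=cap('scene','s3.png');print(plate(c,.17,proj(c,(.56,.107,.17))))
c=cap('top','t3.png');print(plate(c,.17,proj(c,(.56,.107,.17))))
go(.617,.128,.233,-70)"
```

```text
time_s: 5.45
tcp_pos: [0.6174, 0.1284, 0.2694]
ee_rot: [[0.938, 0.348, -0.001], [0.348, -0.938, -0.001], [-0.001, 0.0, -1.0]]
wrist_force: [0.9, 0.6, -0.1]
gripper_width: 0.832
gripper_force: 0.0
(array([0.55020203, 0.07437702]), np.float64(0.030131619048048897))
(array([0.55700741, 0.10613324]), np.float64(0.0515322759532309))
t 5.55 tcp [0.6173 0.1284 0.2695] yang -70.0 tilt [-0.001 -0.001 -1.   ] F [ 0.  -0.1 -1.2] J [ 26.  24.  -1.  -0. -66.  84.]
shift mm [-0.4  0.3 36.5] turnz -0.0
```

```bash

python3 -m pendant '[[[0,0,25],[0,0,0]],[[0,0,34],[0,0,0]],[[0,0,36],[0,0,0]],[[0,0,36],[0,0,0]]]' 1
python3 -m pendant '[[[-10,0,0],[0,0,0]],[[-20,0,0],[0,0,0]],[[-30,0,0],[0,0,0]],[[-40,0,0],[0,0,0]],[[-50,0,0],[0,0,0]],[[-60,0,0],[0,0,0]],[[-70,0,0],[0,0,0]],[[-80,0,0],[0,0,0]],[[-90,0,0],[0,0,0]],[[-96,0,0],[0,0,0]]]' 1
python3 -c "
from h import *
c=cap('scene','s4.png');print(plate(c,.17,proj(c,(.487,.08,.17))))
c=cap('top','t4.png');print(plate(c,.17,proj(c,(.487,.08,.17))))
go(.617,.128,.233,-70)"
```

```text
time_s: 5.95
tcp_pos: [0.6173, 0.1284, 0.2341]
ee_rot: [[0.94, 0.341, -0.0], [0.341, -0.94, -0.001], [-0.001, 0.0, -1.0]]
wrist_force: [0.3, -0.3, 0.6]
gripper_width: 0.998
gripper_force: 0.0
time_s: 6.95
tcp_pos: [0.5262, 0.0952, 0.2346]
ee_rot: [[0.94, 0.342, 0.001], [0.342, -0.94, 0.0], [0.001, -0.0, -1.0]]
wrist_force: [2.5, 0.8, 0.9]
gripper_width: 1.004
gripper_force: 1.2Traceback (most recent call last):
  File "<string>", line 3, in <module>
    c=cap('scene','s4.png');print(plate(c,.17,proj(c,(.487,.08,.17))))
                                  ~~~~~^^^^^^^^^^^^^^^^^^^^^^^^^^^^^^
  File "h.py", line 25, in plate
    return circ(ell(c,red(c),z,near))
                ~~~^^^^^^^^^^^^^^^^^
  File "h.py", line 16, in ell
    k=min(cs,key=lambda k:np.hypot(*(k.reshape(-1,2).mean(0)-near)))
ValueError: min() iterable argument is empty
```

```bash

python3 -m pendant '[[[3,0,0],[0,0,0]],[[3,0,-40],[0,0,0]],[[3,0,-60],[0,0,0]],[[50,0,-60],[0,0,0]],[[90,0,-60],[0,0,0]],[[90,0,-60],[0,0,0]]]' 0.23
cat >> h.py <<'E'
from scipy.spatial.transform import Rotation as Ro
def straddle(pc,ang,th,w,h,gap,up=0):
    "print shift/turn so that rear finger tip (-y) stands gap behind rim, h above table"
    d=np.array([np.cos(np.radians(ang)),np.sin(np.radians(ang)),0]); k=np.array([0,0,1.])
    y=np.cos(th)*d+np.sin(th)*k; z=np.sin(th)*d-np.cos(th)*k; Rt=np.c_[np.cross(y,z),y,z]
    tip=np.r_[pc,.16+h+up]-d*(.055+gap)
    tcp=tip-Rt@[0,-w/2,.0702]
    s=r.sense(); R=np.array(s['ee_rot']); p=np.array(s['tcp_pos'])
    print('t',s['time_s'],'tcp',p.round(4),'target',tcp.round(4),'width',s['gripper_width'],'F',np.round(s['wrist_force'],1))
    print('shift',(R.T@(tcp-p)*1e3).round(1),'turn',Ro.from_matrix(R.T@Rt).as_rotvec().round(3),'d in tool now',(R.T@d).round(3),'d in tilted',(Rt.T@d).round(3),'down',(R.T@-k).round(3))
E
python3 -c "
from h import *
c=cap('scene','s5.png');print(plate(c,.17,proj(c,(.487,.08,.17))))
c=cap('top','t5.png');P=plate(c,.17,proj(c,(.487,.08,.17)));print(P)
cv2.imwrite('pics/t5c.png',cv2.resize(c['frame'][100:260,160:350,::-1],None,fx=3.5,fy=3.5))
straddle(P[0],-56,.4,.020,.0025,.012,.03)"
```

```text
time_s: 7.6
tcp_pos: [0.6144, 0.1276, 0.2915]
ee_rot: [[0.94, 0.342, -0.003], [0.342, -0.94, -0.001], [-0.003, 0.0, -1.0]]
wrist_force: [-0.1, 0.1, -2.1]
gripper_width: 0.543
gripper_force: 0.0
(array([0.47949694, 0.07239567]), np.float64(0.05096088058444765))
(array([0.48047075, 0.08017535]), np.float64(0.05376469732646272))
t 7.7 tcp [0.6114 0.1263 0.2921] target [0.4329 0.1507 0.2611] width 0.44962394419065266 F [-0.5 -0.9 -0.1]
shift [-159.3  -84.    31.8] turn [-0.399  0.054 -0.24 ] d in tool now [ 0.242  0.97  -0.001] d in tilted [0.    0.921 0.389] down [0.005 0.    1.   ]
```

View pics/t5c.png

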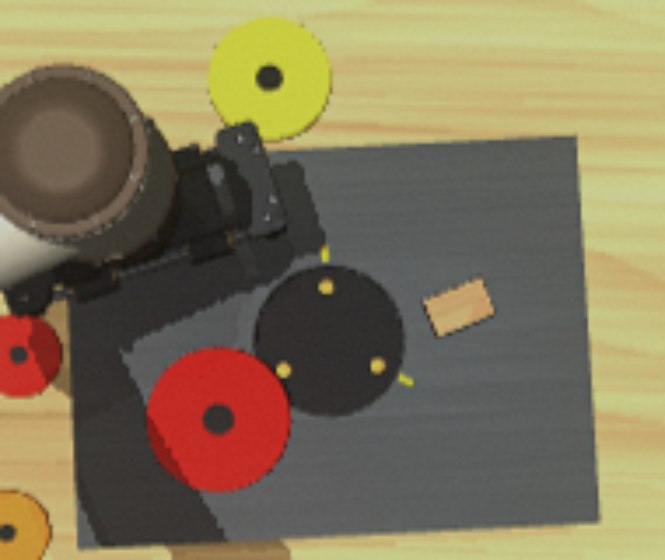

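The plate now sits on the pin1 side, at crop (219,420) or (0.4805, 0.080), with the offcut untouched. Next I'll straddle the rim with a tilted gripper: the rear finger pushes the rim and the front finger holds the tail down.

```bash

python3 -m pendant '[[[-60,-30,0],[0,0,-0.1]],[[-161,-82,0],[-0.399,0.064,-0.29]],[[-161,-82,0],[-0.399,0.064,-0.29]],[[-161,-82,0],[-0.399,0.064,-0.29]],[[-161,-82,0],[-0.399,0.064,-0.29]],[[-161,-82,20],[-0.399,0.064,-0.29]],[[-161,-82,30],[-0.399,0.064,-0.29]],[[-161,-82,30],[-0.399,0.064,-0.29]]]' 0.23
python3 -c "
from h import *
c=cap('scene','s6.png')
cv2.imwrite('pics/s6c.png',cv2.resize(c['frame'][90:260,160:350,::-1],None,fx=3.5,fy=3.5))
straddle([.4805,.080],-53.2,.4,.020,.0025,.012,.0)"
```

```text
time_s: 8.5
tcp_pos: [0.4317, 0.1472, 0.2633]
ee_rot: [[0.8, 0.551, 0.236], [0.599, -0.737, -0.313], [0.002, 0.392, -0.92]]
wrist_force: [0.0, 0.5, -0.7]
gripper_width: 0.233
gripper_force: 0.0
t 8.55 tcp [0.4323 0.1477 0.2642] target [0.4295 0.1482 0.2311] width 0.22813905074658555 F [0.5 0.5 0.4]
shift [ -2.1 -14.8  29.7] turn [ 0.003 -0.003 -0.001] d in tool now [-0.001  0.92   0.392] d in tilted [0.    0.921 0.389] down [-0.004 -0.392  0.92 ]
```

View pics/s6c.png

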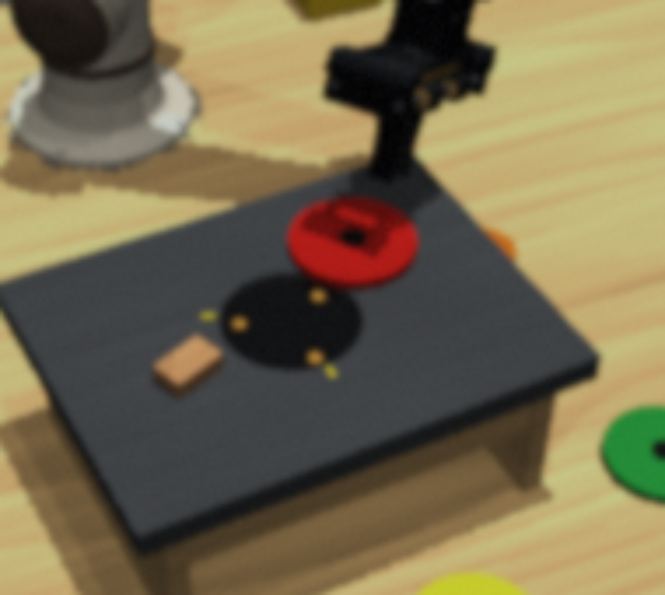

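```bash

python3 -m pendant '[[[-1,-6,12],[0,0,0]],[[-2,-12,23],[0,0,0]],[[-2,-14,28],[0,0,0]],[[-2,-15,29.5],[0,0,0]],[[-2,-15,29.5],[0,0,0]]]' 0.23
python3 -m pendant '[[[0,3,1],[0,0,0]],[[0,6,2.5],[0,0,0]],[[0,9,4],[0,0,0]],[[0,11,4.7],[0,0,0]],[[0,13,5.5],[0,0,0]],[[0,13,5.5],[0,0,0]]]' 0.23
python3 -c "
from h import *
straddle([.4805,.080],-53.2,.4,.020,.0025,.0,.0)"
```

```text
time_s: 9.05
tcp_pos: [0.4298, 0.149, 0.2317]
ee_rot: [[0.8, 0.55, 0.239], [0.6, -0.737, -0.311], [0.005, 0.392, -0.92]]
wrist_force: [0.1, -0.2, 1.0]
gripper_width: 0.23
gripper_force: 0.0
time_s: 9.65
tcp_pos: [0.4379, 0.1376, 0.2314]
ee_rot: [[0.8, 0.551, 0.239], [0.6, -0.737, -0.31], [0.005, 0.392, -0.92]]
wrist_force: [-0.6, 0.9, -0.3]
gripper_width: 0.228
gripper_force: 0.1
t 9.65 tcp [0.4379 0.1376 0.2314] target [0.4367 0.1386 0.2311] width 0.22811638167095075 F [-0.6  0.9 -0.3]
shift [-0.4 -1.5 -0.3] turn [ 0.003 -0.005 -0.   ] d in tool now [-0.002  0.92   0.392] d in tilted [0.    0.921 0.389] down [-0.005 -0.392  0.92 ]
```

```bash

python3 -m pendant '[[[0,-0.3,0.9],[0,0,0]],[[0,-0.6,1.4],[0,0,0]],[[0,-0.6,1.4],[0,0,0]]]' 0.23
python3 -m pendant '[[[0,2.8,1.2],[0,0,0]],[[0,5.5,2.4],[0,0,0]],[[0,8.3,3.5],[0,0,0]],[[0,11,4.7],[0,0,0]],[[0,13.8,5.9],[0,0,0]],[[0,13.8,5.9],[0,0,0]]]' 0.23

```

```text
time_s: 9.95
tcp_pos: [0.438, 0.1377, 0.231]
ee_rot: [[0.799, 0.551, 0.24], [0.601, -0.736, -0.311], [0.005, 0.393, -0.919]]
wrist_force: [-3.5, -0.1, 7.8]
gripper_width: 0.23
gripper_force: 3.9
time_s: 10.55
tcp_pos: [0.4479, 0.1271, 0.2311]
ee_rot: [[0.798, 0.551, 0.243], [0.602, -0.737, -0.308], [0.009, 0.392, -0.92]]
wrist_force: [-0.1, 2.6, 5.2]
gripper_width: 0.233
gripper_force: 2.6
```

```bash

python3 -m pendant '[[[0,2.5,1.9],[0,0,0]],[[0,6.1,3.5],[0,0,0]],[[0,9.8,5.1],[0,0,0]],[[0,13.5,6.7],[0,0,0]],[[0,17.2,8.2],[0,0,0]],[[0,20.8,9.8],[0,0,0]],[[0,24.5,11.4],[0,0,0]],[[0,28.2,13],[0,0,0]],[[0,31.9,14.5],[0,0,0]],[[0,31.9,14.5],[0,0,0]]]' 0.23
python3 -c "
from h import *
c=cap('scene','s7.png')
cv2.imwrite('pics/s7c.png',cv2.resize(c['frame'][110:230,180:330,::-1],None,fx=4.5,fy=4.5))
straddle([.4805,.080],-53.2,.4,.020,.0025,.0,.0)"
```

```text
time_s: 11.55
tcp_pos: [0.4696, 0.0996, 0.231]
ee_rot: [[0.798, 0.551, 0.245], [0.603, -0.737, -0.307], [0.011, 0.392, -0.92]]
wrist_force: [-1.2, 3.7, 8.4]
gripper_width: 0.234
gripper_force: 3.9
t 11.6 tcp [0.4696 0.0996 0.231 ] target [0.4367 0.1386 0.2311] width 0.22647522257112912 F [-0.8  3.   7.4]
shift [ -2.8 -46.8 -20.1] turn [ 0.003 -0.012 -0.   ] d in tool now [-0.005  0.92   0.392] d in tilted [0.    0.921 0.389] down [-0.011 -0.392  0.92 ]
```

View pics/s7c.png

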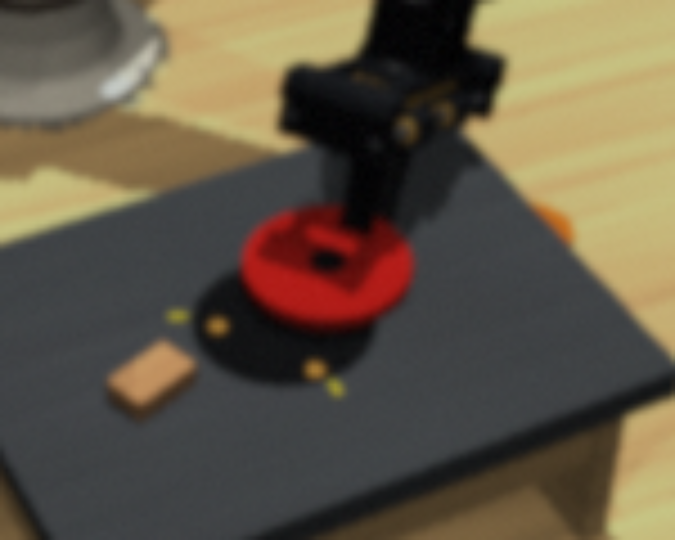

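The plate is following flat, with its tail held down. I'll continue until the front edge is over pin0 and pin2.

```bash

python3 -m pendant '[[[0,3,1.8],[0,0,0]],[[0,6.2,3.2],[0,0,0]],[[0,9.6,4.7],[0,0,0]],[[0,13,6.1],[0,0,0]],[[0,16.4,7.5],[0,0,0]],[[0,19.8,9],[0,0,0]],[[0,23.2,10.4],[0,0,0]],[[0,26.8,12],[0,0,0]],[[0,26.8,12],[0,0,0]]]' 0.23
python3 -c "
from h import *
c=cap('scene','s8.png');F=c['frame'].astype(int)
cv2.imwrite('pics/s8c.png',cv2.resize(c['frame'][120:220,190:300,::-1],None,fx=5.5,fy=5.5))
straddle([.4805,.080],-53.2,.4,.020,.0025,.0,.0)"
```

```text
time_s: 12.5
tcp_pos: [0.4876, 0.0763, 0.231]
ee_rot: [[0.798, 0.551, 0.246], [0.603, -0.736, -0.306], [0.012, 0.393, -0.92]]
wrist_force: [-1.2, 4.8, 9.1]
gripper_width: 0.23
gripper_force: 4.9
t 12.55 tcp [0.4876 0.0764 0.231 ] target [0.4367 0.1386 0.2311] width 0.2331919252391996 F [-1.8  4.5  9. ]
shift [ -3.1 -73.8 -31.7] turn [ 0.004 -0.013  0.   ] d in tool now [-0.005  0.92   0.393] d in tilted [0.    0.921 0.389] down [-0.012 -0.393  0.92 ]
```

View pics/s8c.png

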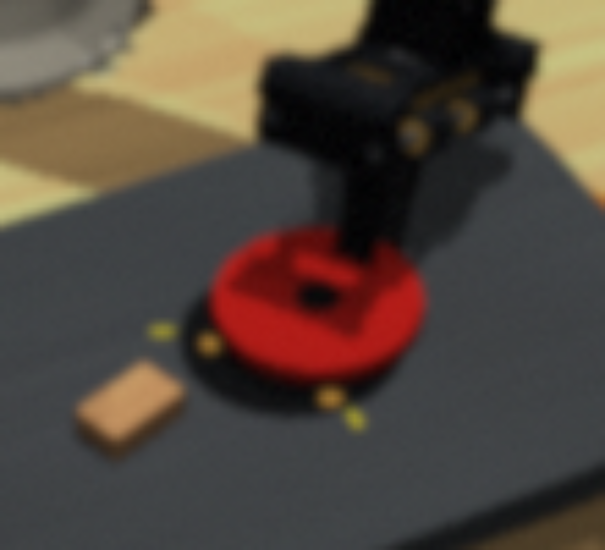

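```bash

python3 -c "
from h import *
c=np.load('pics/s8.png.npy',allow_pickle=True).item()
print(ray(c,247.6,173.8,.17))
for n in('scene0','s8'):
  c=np.load('pics/scene0.png.npy',allow_pickle=True).item()
print(proj(c,(.5425,-.003,.16)), 'pins px in crop')
for a in(4.5,-115.5): 
  q=proj(c,(.5425+.042*np.cos(np.radians(a)),-.003+.042*np.sin(np.radians(a)),.155)); print((q-[190,120])*5.5)
"
```

```text
[0.53061459 0.01701054 0.17      ]
[242.72289959 180.84057413] pins px in crop
[327.89566459 392.53846021]
[208.83086136 338.68658637]
```

```bash

python3 -m pendant '[[[0,2.5,1.1],[0,0,0]],[[0,5,2.1],[0,0,0]],[[0,7.5,3.2],[0,0,0]],[[0,10,4.3],[0,0,0]],[[0,12.5,5.3],[0,0,0]],[[0,14,6],[0,0,0]],[[0,14,6],[0,0,0]]]' 0.23
python3 -m pendant '[[[0,1.5,0.6],[0,0,0]],[[0,3,1.3],[0,0,0]],[[0,4.5,1.9],[0,0,0]],[[0,6,2.5],[0,0,0]],[[0,6,2.5],[0,0,0]]]' 0.23
python3 -c "
from h import *
c=cap('scene','s9.png')
cv2.imwrite('pics/s9c.png',cv2.resize(c['frame'][120:220,190:300,::-1],None,fx=5.5,fy=5.5))
straddle([.4805,.080],-53.2,.4,.020,.0025,.0,.0)"
```

```text
time_s: 13.25
tcp_pos: [0.4966, 0.0641, 0.231]
ee_rot: [[0.798, 0.551, 0.246], [0.603, -0.736, -0.307], [0.012, 0.393, -0.919]]
wrist_force: [-2.8, 6.0, 9.9]
gripper_width: 0.229
gripper_force: 5.4
time_s: 13.75
tcp_pos: [0.5005, 0.059, 0.2309]
ee_rot: [[0.797, 0.551, 0.246], [0.603, -0.736, -0.306], [0.012, 0.393, -0.92]]
wrist_force: [-4.0, 6.0, 10.5]
gripper_width: 0.229
gripper_force: 5.4
t 13.8 tcp [0.5005 0.059  0.2309] target [0.4367 0.1386 0.2311] width 0.23126054212600536 F [-4.6  6.2 10.8]
shift [ -2.9 -93.6 -40.2] turn [ 0.004 -0.013  0.   ] d in tool now [-0.005  0.92   0.393] d in tilted [0.    0.921 0.389] down [-0.012 -0.393  0.92 ]
```

View pics/s9c.png

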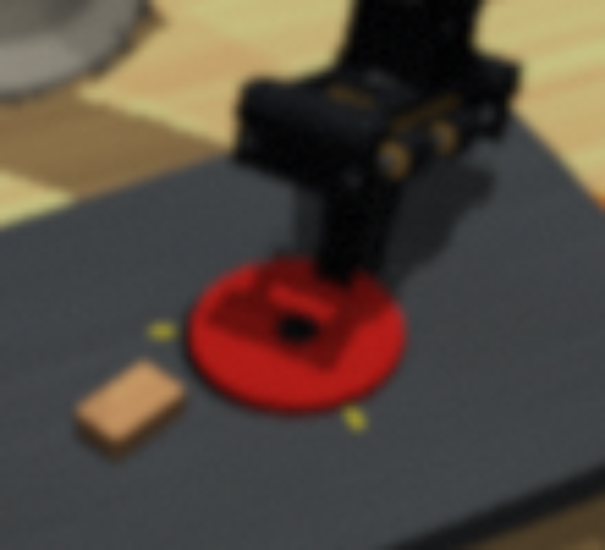

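```bash

python3 -m pendant '[[[0,0.8,0.4],[0,0,0]],[[0,1.6,0.8],[0,0,0]],[[0,1.6,0.8],[0,0,0]]]' 0.23
python3 -m pendant '[[[0,0.8,0.4],[0,0,0]],[[0,1.6,0.8],[0,0,0]],[[0,1.6,0.8],[0,0,0]]]' 0.23

```

```text
time_s: 14.1
tcp_pos: [0.5015, 0.0577, 0.2309]
ee_rot: [[0.797, 0.551, 0.246], [0.603, -0.736, -0.306], [0.012, 0.393, -0.92]]
wrist_force: [-4.9, 7.3, 11.8]
gripper_width: 0.231
gripper_force: 6.1
time_s: 14.4
tcp_pos: [0.5026, 0.0564, 0.2309]
ee_rot: [[0.797, 0.551, 0.246], [0.604, -0.736, -0.306], [0.013, 0.393, -0.92]]
wrist_force: [-5.0, 7.6, 12.8]
gripper_width: 0.235
gripper_force: 6.3
```

```bash

python3 -m pendant '[[[0,-4,-1.7],[0,0,0]],[[0,-14,-6],[0,0,0]],[[0,0,-40],[0,0,0]],[[0,10,-61],[0,0,0]],[[0,-40,-80],[0,0,0]],[[0,-80,-100],[0,0,0]],[[0,-100,-108],[0,0,0]],[[0,-100,-108],[0,0,0]]]' 0
python3 -c "
from h import *
c=cap('scene','s10.png'); print(plate(c,.165,proj(c,(.54,0,.165))))
a=cv2.resize(c['frame'][130:230,190:300,::-1],None,fx=3.6,fy=3.6*1.1)
c=cap('top','t10.png'); print(plate(c,.165,proj(c,(.54,0,.165))))
b=cv2.resize(c['frame'][145:245,200:310,::-1],None,fx=3.6,fy=3.6*1.1)
cv2.imwrite('pics/st10.png',np.hstack([a,b]))
go(.5425,-.003,.25,-53)"
```

```text
time_s: 15.2
tcp_pos: [0.4183, 0.1628, 0.2878]
ee_rot: [[0.797, 0.554, 0.239], [0.604, -0.734, -0.31], [0.004, 0.392, -0.92]]
wrist_force: [-0.1, -0.3, -0.6]
gripper_width: 0.006
gripper_force: 0.0
(array([ 0.54510019, -0.00302686]), np.float64(0.05504308406682641))
(array([ 0.54512706, -0.00201727]), np.float64(0.0536962173316427))
t 15.3 tcp [0.4191 0.1612 0.2877] yang -53.1 tilt [ 0.238 -0.312 -0.92 ] F [-0.2 -0.6 -0. ] J [ 52.   4. -36.  26. -59.  59.]
shift mm [ -0.3 174.2 115.2] turnz -0.002
```

View pics/st10.png

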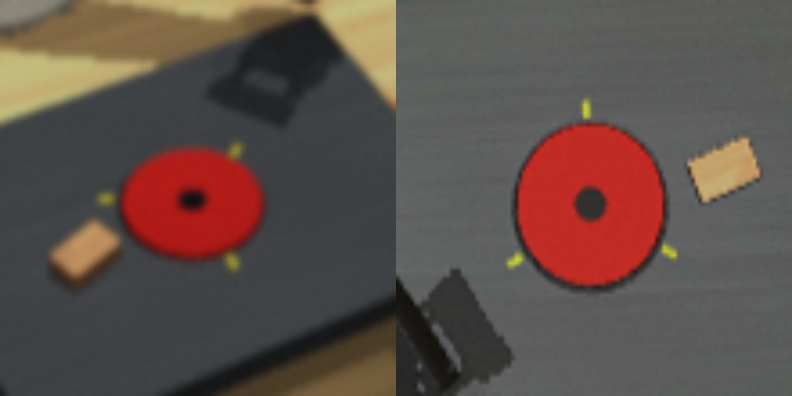

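The plate has dropped into the recess: the top crop shows a dark ring all round it, with its centre at (0.545, -0.0025). Next I'll straighten the tool and press on the centre.

```bash

python3 -m pendant '[[[0,40,17],[0.13,0,0]],[[0,85,36],[0.27,0,0]],[[1,130,55],[0.4,0,0]],[[1,189,80],[0.4,0,0]],[[1,189,80],[0.4,0,0]],[[1,178,106],[0.4,0,0]],[[1,178,106],[0.4,0,0]]]' 0
python3 -c "
from h import *
go(.544,-.0025,.238,-53)"
```

```text
time_s: 16.0
tcp_pos: [0.542, -0.005, 0.2561]
ee_rot: [[0.803, 0.596, -0.005], [0.596, -0.803, -0.0], [-0.004, -0.003, -1.0]]
wrist_force: [-1.4, -0.1, -0.3]
gripper_width: 0.006
gripper_force: 0.0
t 16.0 tcp [ 0.542  -0.005   0.2561] yang -53.4 tilt [-0.005 -0.    -1.   ] F [-1.4 -0.1 -0.3] J [ 17.  16. -14.  -0. -60. 110.]
shift mm [ 3.2 -0.8 18.1] turnz -0.007
```

```bash

python3 -m pendant '[[[2,-1,14],[0,0,0]],[[2,-1,18],[0,0,0]],[[2,-1,20],[0,0,0]],[[2,-1,22],[0,0,0]],[[2,-1,23],[0,0,0]],[[2,-1,24],[0,0,0]],[[2,-1,25],[0,0,0]],[[2,-1,26],[0,0,0]],[[2,-1,26],[0,0,0]]]' 0
python3 -m pendant '[[[0,0,1],[0,0,0]],[[0,0,2],[0,0,0]],[[0,0,2],[0,0,0]],[[0,0,2],[0,0,0]]]' 0
```

```text
time_s: 16.9
tcp_pos: [0.5451, -0.0002, 0.2346]
ee_rot: [[0.8, 0.601, 0.005], [0.601, -0.8, 0.001], [0.005, 0.003, -1.0]]
wrist_force: [-0.3, -0.2, 0.5]
gripper_width: 0.004
gripper_force: 0.0
time_s: 17.3
tcp_pos: [0.5451, -0.0002, 0.2344]
ee_rot: [[0.799, 0.601, 0.006], [0.601, -0.799, 0.0], [0.005, 0.003, -1.0]]
wrist_force: [-4.3, 2.2, 8.8]
gripper_width: 0.003
gripper_force: 4.2
```

```bash

python3 -m pendant '[[[-1,2,1],[0,0,0]],[[-1,2,2],[0,0,0]],[[-1,2,3],[0,0,0]],[[-1,2,3],[0,0,0]]]' 0
python3 -m pendant '[[[0,0,1],[0,0,0]],[[0,0,2],[0,0,0]],[[0,0,2],[0,0,0]],[[0,0,2],[0,0,0]]]' 0
python3 -m pendant '[[[0,0,1],[0,0,0]],[[0,0,2],[0,0,0]],[[0,0,2],[0,0,0]],[[0,0,2],[0,0,0]]]' 0
```

```text
time_s: 17.7
tcp_pos: [0.546, -0.0016, 0.2342]
ee_rot: [[0.799, 0.602, 0.009], [0.602, -0.799, 0.002], [0.008, 0.004, -1.0]]
wrist_force: [-8.7, 4.7, 20.3]
gripper_width: 0.001
gripper_force: 10.1
time_s: 18.1
tcp_pos: [0.546, -0.0015, 0.2331]
ee_rot: [[0.798, 0.602, 0.01], [0.602, -0.798, 0.001], [0.009, 0.005, -1.0]]
wrist_force: [-10.4, 5.9, 23.9]
gripper_width: 0.006
gripper_force: 12.1
time_s: 18.5
tcp_pos: [0.546, -0.0015, 0.2312]
ee_rot: [[0.798, 0.602, 0.01], [0.602, -0.798, 0.001], [0.009, 0.005, -1.0]]
wrist_force: [-10.6, 6.6, 24.9]
gripper_width: 0.004
gripper_force: 12.5
```

```bash

python3 -m pendant '[[[0,0,1],[0,0,0]],[[0,0,2],[0,0,0]],[[0,0,2],[0,0,0]],[[0,0,2],[0,0,0]]]' 0
python3 -m pendant '[[[0,0,1],[0,0,0]],[[0,0,1],[0,0,0]],[[0,0,1],[0,0,0]]]' 0
```

```text
time_s: 18.9
tcp_pos: [0.5459, -0.0015, 0.23]
ee_rot: [[0.798, 0.602, 0.01], [0.602, -0.798, 0.001], [0.009, 0.005, -1.0]]
wrist_force: [-12.4, 7.3, 28.7]
gripper_width: 0.006
gripper_force: 14.4
time_s: 19.2
tcp_pos: [0.5459, -0.0015, 0.2299]
ee_rot: [[0.798, 0.603, 0.01], [0.603, -0.798, 0.001], [0.009, 0.005, -1.0]]
wrist_force: [-13.9, 7.7, 34.3]
gripper_width: 0.007
gripper_force: 16.6
```

```bash

python3 -m pendant '[[[0,0,-7],[0,0,0]],[[0,0,-12],[0,0,0]],[[20,14,-12],[0,0,0]],[[20,14,-8],[0,0,0]],[[20,14,-6],[0,0,0]],[[20,14,-4],[0,0,0]],[[20,14,-3],[0,0,0]],[[20,14,-3],[0,0,0]]]' 0
python3 -c "
from h import *
for a in(4.5,124.5,-115.5): go(.5425+.028*np.cos(np.radians(a)),-.003+.028*np.sin(np.radians(a)),.23)"
```

```text
time_s: 20.0
tcp_pos: [0.5716, -0.0015, 0.2301]
ee_rot: [[0.798, 0.602, 0.012], [0.602, -0.799, 0.0], [0.01, 0.007, -1.0]]
wrist_force: [-3.5, 1.6, 18.0]
gripper_width: 0.006
gripper_force: 9.0
t 20.0 tcp [ 0.5716 -0.0015  0.2301] yang -53.0 tilt [ 0.012  0.    -1.   ] F [-3.5  1.6 18. ] J [ 16.  20. -13.   0. -57. 111.]
shift mm [-0.5 -1.3  0. ] turnz None
t 20.0 tcp [ 0.5716 -0.0015  0.2301] yang -53.0 tilt [ 0.012  0.    -1.   ] F [-3.5  1.6 18. ] J [ 16.  20. -13.   0. -57. 111.]
shift mm [-22.9 -44.3  -0.5] turnz None
t 20.0 tcp [ 0.5716 -0.0015  0.2301] yang -53.0 tilt [ 0.012  0.    -1.   ] F [-3.5  1.6 18. ] J [ 16.  20. -13.   0. -57. 111.]
shift mm [-48.9  -3.4  -0.4] turnz None
```

Pin0's side is flush at 0.2301 with 18 N on it. Pin1 and pin2 are next.

```bash

python3 -m pendant '[[[0,0,-5],[0,0,0]],[[0,0,-9],[0,0,0]],[[-23,-44,-9],[0,0,0]],[[-23,-44,-9],[0,0,0]],[[-23,-44,-5],[0,0,0]],[[-23,-44,-2],[0,0,0]],[[-23,-44,0],[0,0,0]],[[-23,-44,0],[0,0,0]]]' 0
python3 -m pendant '[[[0,0,-5],[0,0,0]],[[0,0,-9],[0,0,0]],[[-26,41,-9],[0,0,0]],[[-26,41,-9],[0,0,0]],[[-26,41,-5],[0,0,0]],[[-26,41,-2],[0,0,0]],[[-26,41,0],[0,0,0]],[[-26,41,0],[0,0,0]]]' 0
```

```text
time_s: 20.8
tcp_pos: [0.5245, 0.0198, 0.23]
ee_rot: [[0.799, 0.601, 0.004], [0.601, -0.799, -0.0], [0.003, 0.002, -1.0]]
wrist_force: [-15.0, 5.6, 29.5]
gripper_width: 0.003
gripper_force: 14.6
time_s: 21.6
tcp_pos: [0.5294, -0.0294, 0.23]
ee_rot: [[0.798, 0.603, 0.007], [0.603, -0.798, -0.003], [0.003, 0.007, -1.0]]
wrist_force: [-8.0, -2.8, 24.3]
gripper_width: 0.002
gripper_force: 12.0
```

All three positions read flush. I'll retreat and check.

```bash

python3 -m pendant '[[[0,0,-10],[0,0,0]],[[0,0,-50],[0,0,0]],[[0,0,-90],[0,0,0]],[[-80,-70,-100],[0,0,0]],[[-120,-100,-100],[0,0,0]],[[-120,-100,-100],[0,0,0]],[[-120,-100,-100],[0,0,0]]]' 0
python3 -c "
from h import *
c=cap('scene','s11.png'); print(plate(c,.16,proj(c,(.54,0,.16))))
a=cv2.resize(c['frame'][130:230,190:300,::-1],None,fx=3.6,fy=3.6)
c=cap('top','t11.png'); print(plate(c,.16,proj(c,(.54,0,.16))))
b=cv2.resize(c['frame'][145:245,200:310,::-1],None,fx=3.6,fy=3.6)
cv2.imwrite('pics/st11.png',np.hstack([a,b])); go(0,0,0)"
```

```text
time_s: 22.3
tcp_pos: [0.3678, -0.0211, 0.3242]
ee_rot: [[0.799, 0.602, 0.004], [0.602, -0.799, 0.002], [0.005, 0.001, -1.0]]
wrist_force: [0.7, 0.6, -0.5]
gripper_width: 0.004
gripper_force: 0.0
(array([ 0.54571623, -0.00403098]), np.float64(0.05456385020565455))
(array([ 0.545922  , -0.00313977]), np.float64(0.05375925199434973))
t 22.4 tcp [ 0.3715 -0.0204  0.325 ] yang -53.0 tilt [ 0.007  0.002 -1.   ] F [1.3 0.7 0.8] J [ 22.  -6. -28.   0. -67. 105.]
shift mm [-286.5 -240.9  322.4] turnz None
```

View pics/st11.png

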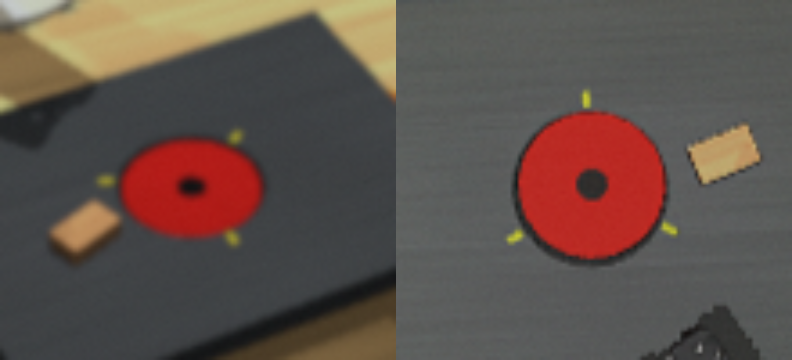

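The plate sits flush inside the recess, with a thin dark gap around it, and is about 3 mm off centre, which is within the 5 mm allowed. The offcut hasn't moved.

```bash
python3 -c "
from h import *
print(r.finish_job())"
```

```text
the job is handed in; nothing more can be done
None
```

The job is handed in (no verdict was returned): the red plate is in the recess, about 3 mm off centre by the cameras and flush at the centre and over all three pins. The arm is clear of everything, and the offcut, jar and wrench were not touched.

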